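# Seat a plate in a machining fixture and lock it

### The arm

A 6-joint arm with a two-finger parallel gripper is mounted at the origin on the work surface. World frame = base frame: x ahead of the robot, y to its left, z up, the work surface at z = 0. Lengths are in m, angles in degrees, forces in N, time in s.
With the tool pointing down it reaches from about 0.375 to 0.9 m from the base axis. Payload 3.1 kg.
Tool frame: the origin (TCP) lies on the centre line of the jaws, within the pads' length; the fingertips stand 17 mm ahead of it and the grasp point (between the pads) lies 2 mm behind it; z points along the fingers, y is the line along which they close (so a half turn about z gives the same grasp; the last joint's range is limited). The gripper opens to 85 mm and grips with 20 to 120 N. Pads are 22 mm wide; open, the fingers measure 114 mm over their backs; the gripper's body (76 mm by 85 mm) begins 54 mm behind the grasp point. The pads swing forward as they close: fully open they stand 13 mm farther back than shut.
Start: joints at [57.496, 30.224, 82.088, -0, 67.689, -10.227], TCP at [0.237, 0.578, 0.248] pointing down, gripper open.
Joint ranges: [-176.69, 176.69], [-43.24, 126.21], [12.49, 139.97], [-82, 262], [0, 151.66], [-163.58, 163.58]. Speed limits (degrees/s): [159.86, 159.86, 180, 180, 180, 180].

### API

Orientations are given as a 3x3 rotation matrix whose columns are the frame's x, y, z axes.
In Python, from cell import env gives the robot as it stands.
- The arm moves only by the tool carry_out, never from a script. Its argument "deltas" is one flat list of numbers, 7 for each row, row after row: the turn, a rotation vector about the tool's x, y, z in rad, then the shift along the tool's x, y, z in mm, then the opening, from -1 (shut) to 1 (fully open). In form: [rx, ry, rz, dx, dy, dz, fingers, rx, ry, rz, dx, dy, dz, fingers, ...]. A call has 1 to 5 rows; each row is the pose to reach, as a shift and turn from the pose commanded when the call began, along the tool's axes at that moment; what a row does not reach only later rows make up. A row lasts 1/10 s, in which the tool goes at most 50 mm and 8.59 degrees, less where a joint would pass 70% of its speed; a pose out of reach is approached as far as the arm can. A call with a gripper value outside its range is refused whole. The fingers move at their own pace and stop on an object; the grip force is fixed at half the most. Time passes only in rows, so rows that repeat a pose let the fingers close. It gives the time, the measured TCP pose, the force, the opening and the grip force at its end, in the units of the state.
- env.sense(): the state, without advancing time (a new reading comes with each control period).
- env.get_image(name): name is "side" or "top"; returns a dict with "pixels" (420x560x3 uint8, blue, green, red), "range_z" (420x560 float32, m along the optical axis (not along the pixel's ray), 0 where there is no reading), "fx", "fy", "cx", "cy" (pixels), "distortion" ([k1, k2, p1, p2, k3] as OpenCV has them; the pictures are not rectified), "cam_to_world" (4x4, takes a point from camera to world coordinates). Camera axes: x right, y up, looking along -z (the intrinsics and any distortion apply to the point x, -y, -z); pixel columns grow to the right and rows downward; lengths in m; the calibration is good to about 2 mm. A picture is of the moment at which its call begins.
- env.close_job(): hands the job in; it is judged then, once.
Trained networks look in a picture, given as the dict that the camera call returned (one of the last four; its "shot" number tells which), for a name from the list of things; names that differ only in an ending like _2 or _b are one class to them, and where a whole thing is asked for, a point or a joint stands for the part that bears it (a point fixed in the world has none). Each returns a list of dicts, best first, with "p" (0 to 1); they miss things now and then, are a little off and sometimes report something else, mostly with a low value. They report only what shows in the picture. A call takes as long as a camera call. They do not tell look-alikes from the thing itself.
- env.cut_out(picture, thing): "mask" (420x560 bool, what is visible of it) and "rect" ([centre column, centre row, width, height] in pixels, round what is visible of it).
- env.place_of(picture, thing): "location" ([column, row] in pixels: a listed point, or the origin of a listed thing).
The state is a dict: "t": time; "joints": joint angles; "qd": joint speeds; "joint_torque": joint torques, N m; "ee_pos": TCP position; "tcp_rot": TCP orientation; "wrist_force": force on the tool from outside, world axes, zero at the start; "ft_torque": the same for the moment, N m; "gripper_width": opening from 0.0 (shut) to 1.0 (fully open); "grip_force": force on a finger pad.
Only numpy, scipy, OpenCV 4.12 (cv2) and the standard library are available. Lean on these libraries where they do the work, as an engineer would, in place of code of your own. Each camera call takes 0.05 s, during which the arm holds its last target. There are 200 camera calls.

### The job

Slide the loose aluminium plate along the fixture's deck, cut corners first, so that it drops into the pocket and lies flat and square there, pushed fully home against the end stop. Then slide the steel hold-down all the way over its front edge to lock it in, and let go. Leave the wrench, hammer, oil bottle and grey bin where they are.

Things in the scene. Friction and masses are not known exactly. Their poses are not given: they have to be found in the camera images.
- fixture: Fixed steel fixture 460 x 210 mm. Origin on the bench (z=0) under the centre of the seated plate; x is the loading direction, z up. In its frame (mm): pocket floor z=8, x=-64 to the end stop's face at x=60 (stop top z=31); side walls' inner faces y=+-50, top z=34; 45 degree gussets in the two corners at the stop match the plate's cut corners.
- deck (a point): Point on the grey loading deck's top, at (-170, 0, 20) mm in the fixture's frame. The deck spans fixture x=-275 to -64 mm, 210 mm wide, top at z=20 mm, and ends in a 12 mm step down to the pocket floor. Flared lead-ins (top z=34 mm) open 20 degrees outwards from the side walls' ends (x=-64, y=+-50 mm) back to x=-107, y=+-66 mm.
- plate: Loose bare aluminium plate, 0.6 kg, 120 (x) x 96 (y) x 22 mm thick: too wide to grasp. Its two +x corners are cut at 45 degrees by 20 mm; dark bore and four dark holes on top. Origin at the centre of its underside. Starts on the deck, roughly facing the pocket. Seated home its origin is at (0, 0, 8) mm of the fixture's frame and its top is 10 mm above the deck.
- holddown (a joint): Travel in m of the hold-down, a steel strap 90 x 44 x 12 mm sliding beyond the end stop between two cheeks (fixture x=85 to 165, y=+-24 to 40, top z=50 mm); underside at z=32 mm, 2 mm above a seated plate. 0 = drawn back (front edge at fixture x=72 mm), 0.050 = fully over the plate (x=22 mm), at its stop. Moves to fixture -x; takes 4 N; stays where left.
- handle (a point): Point on the hold-down's handle, an upright dark steel tab 14 mm thick (fixture x) x 40 mm wide (fixture y), rising from the strap's top (z=44 mm) to z=88 mm. The point lies at the tab's middle, 10 mm below its top edge (z=78 mm), and moves with the hold-down.
- wrench: Bystander: wrench, 200 mm long, lying on the bench; origin near its middle.
- hammer: Bystander: hammer, 260 mm long, lying on the bench; origin near its middle.
- oil: Bystander: grey plastic bottle, 64 mm across, 170 mm tall, upright; origin at the centre of its foot.
- bin: Bystander: open grey plastic bin 200 x 150 x 90 mm; origin at the centre of its foot.
Mind the look-alikes: they are no part of the job. There is more than one size of the plate; the one meant has the size given above.

How it is judged:
By the outcome, as a careful person would: the job done as asked, in the order asked, and still so for the second after the job is handed in, with the robot touching nothing.
It also fails if it takes over 58 s, if anything falls off the work surface, if the arm or the gripper's body presses on something with over 40 N, if the wrist force passes 120 N, or if a joint passes its speed limit or range.

## Working session

There is one attempt and no reset: what is moved stays moved. The work goes in short steps, Python scripts to look and compute and a tool call to move; the robot and the scene stay as the last step left them, time stands still between calls to the robot, and variables do not carry over. Pictures are saved under pics/ and viewed, at most 10 in all, crops included, and the job is handed in when it is done.

Besides the shell and the picture viewer there is one more tool, called by a JSON object that holds its "api" and its "payload", one argument or row to a line. carry_out: Moves the arm, as the interface text tells. Its arguments: {"type":"object","properties":{"deltas":{"type":"array"}},"required":["deltas"]}

```bash
ls; mkdir -p pics
cat > h.py <<'E'
import numpy as np, cv2
from cell import env
def uv2w(im,uv,z=None):
    K=np.array([[im['fx'],0,im['cx']],[0,im['fy'],im['cy']],[0,0,1]]);D=np.array(im['distortion'],float)
    uv=np.atleast_2d(np.array(uv,float))
    n=cv2.undistortPoints(uv[:,None],K,D)[:,0]
    T=np.array(im['cam_to_world'])
    d=np.c_[n[:,0],-n[:,1],-np.ones(len(n))]@T[:3,:3].T
    if z is not None: s=(z-T[2,3])/d[:,2]
    else:
        s=im['range_z'][uv[:,1].astype(int),uv[:,0].astype(int)]
    return T[:3,3]+d*s[:,None]
def w2uv(im,P):
    K=np.array([[im['fx'],0,im['cx']],[0,im['fy'],im['cy']],[0,0,1]]);D=np.array(im['distortion'],float)
    T=np.array(im['cam_to_world']); p=(np.atleast_2d(P)-T[:3,3])@T[:3,:3]
    return cv2.projectPoints((p*[1,-1,-1])[:,None],np.zeros(3),np.zeros(3),K,D)[0][:,0]
E
python3 - <<'E'
from h import *
for n in('top','side'):
    im=env.get_image(n); cv2.imwrite(f'pics/{n}0.png',im['pixels'])
    T=np.array(im['cam_to_world']);print(n,T[:3,3].round(3),(-T[:3,2]).round(2))
    for th in('fixture','plate','holddown','wrench','hammer','oil','bin'):
        for r in env.cut_out(im,th):
            m=r['mask'];v,u=np.nonzero(m);P=uv2w(im,np.c_[u,v]);P=P[im['range_z'][v,u]>0]
            print(th,round(r['p'],2),np.round(r['rect']),m.sum(),np.median(P,0).round(3))
    for th in('fixture','plate','deck','handle'):
        for r in env.place_of(im,th): print('pt',th,round(r['p'],2),np.round(r['location'],1),uv2w(im,r['location'])[0].round(3))
s=env.sense();print(s)
E
```

```text
pics
top [0.458 0.028 1.562] [ 0.06  0.   -1.  ]
fixture 0.61 [292. 211. 145.  81.] 8153 [ 0.541 -0.005  0.017]
plate 0.65 [325. 210.  44.  31.] 1079 [ 0.556 -0.14   0.042]
holddown 0.65 [242. 218.  26.  21.] 380 [0.528 0.128 0.045]
wrench 0.69 [418. 211.  23.  80.] 824 [ 0.572 -0.43   0.023]
wrench 0.64 [264. 143.  58.  17.] 349 [0.774 0.064 0.006]
hammer 0.73 [418. 213.  28.  80.] 822 [ 0.569 -0.43   0.023]
oil 0.76 [142. 189.  28.  18.] 515 [0.616 0.43  0.113]
pt fixture 0.92 [278.8 210.1] [0.549 0.01  0.01 ]
pt plate 0.86 [320.8 208.2] [ 0.552 -0.124  0.043]
pt plate 0.66 [329.6 280. ] [ 0.322 -0.152  0.017]
pt plate 0.62 [341.1 139.4] [ 0.78  -0.196  0.015]
pt deck 0.55 [326.8 202. ] [ 0.572 -0.143  0.045]
pt handle 0.73 [236.6 217. ] [0.523 0.141 0.09 ]
side [ 0.51  -0.83   1.029] [ 0.04  0.65 -0.75]
fixture 0.61 [286. 236. 101. 132.] 7375 [ 0.543 -0.035  0.02 ]
plate 0.68 [363. 276.  38.  33.] 835 [ 0.769 -0.219  0.018]
plate 0.62 [289. 254.  39.  39.] 1333 [ 0.556 -0.155  0.043]
plate 0.57 [201. 268.  28.  31.] 823 [ 0.318 -0.162  0.018]
holddown 0.92 [271. 181.  12.  32.] 36
[... 662 characters left out ...]
    6.76896201e+01, -1.02283065e+01]), 'qd': array([-0.00535671,  0.072166  ,  0.02493863,  0.0611549 , -0.02245321,
       -0.00277607]), 'joint_torque': array([ 4.08046762e-04, -4.42320728e+01, -1.78427356e+01, -1.74257611e-04,
        7.55402325e-04,  2.09671998e-05]), 'ee_pos': array([0.23688303, 0.57834742, 0.24832595]), 'tcp_rot': array([[-9.25375846e-01,  3.79050846e-01,  1.55054277e-05],
       [ 3.79050846e-01,  9.25375846e-01,  7.42373875e-06],
       [-1.15343738e-05,  1.27470940e-05, -1.00000000e+00]]), 'wrist_force': array([-0.54606526,  0.41271452,  0.01777119]), 'ft_torque': array([-0.04466877, -0.03772094,  0.03993871]), 'grip_force': 0.0, 'gripper_width': 0.9997796572991802}
```

Run:
```python
import cv2
a=cv2.imread('pics/top0.png')[150:275,200:400];b=cv2.imread('pics/side0.png')[155:315,200:400]
cv2.imwrite('pics/a.png',cv2.resize(a,None,fx=4,fy=4,interpolation=cv2.INTER_CUBIC))
cv2.imwrite('pics/b.png',cv2.resize(b,None,fx=3.7,fy=3.7,interpolation=cv2.INTER_CUBIC))
```

```text
(no output)
```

View pics/a.png

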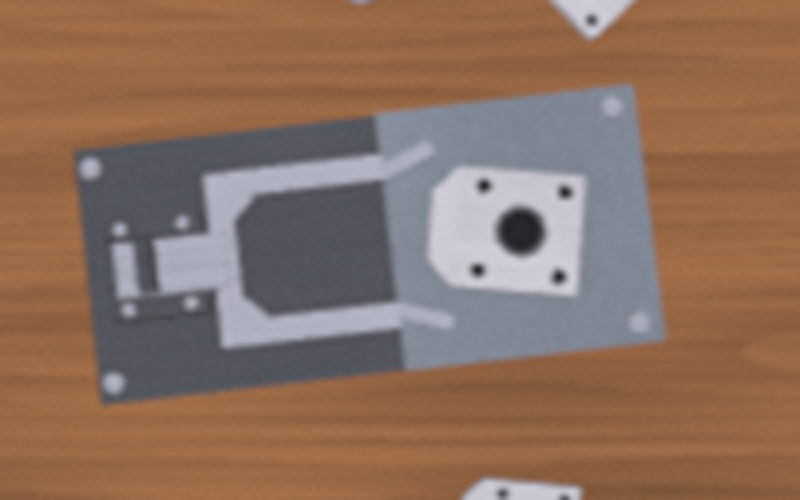

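View pics/b.png

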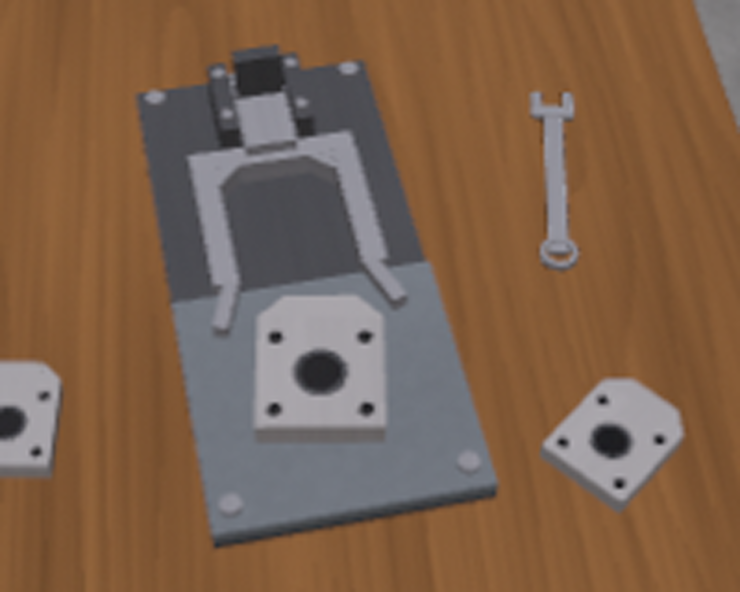

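```bash
cat > fit.py <<'E'
from h import *
from scipy.optimize import least_squares
def fit(sets,x0,offs=None):
    # sets: list of (im, uv Nx2, local Nx3 mm)
    def res(p):
        c,s=np.cos(p[2]),np.sin(p[2]);R=np.array([[c,-s,0],[s,c,0],[0,0,1]])
        return np.concatenate([(w2uv(im,L/1000@R.T+[p[0],p[1],0])-uv).ravel() for im,uv,L in sets])
    r=least_squares(res,x0,loss='soft_l1');return r.x,res(r.x)
E
python3 - <<'E'
from fit import *
A=env.get_image('top');B=env.get_image('side')
ca=lambda l:(np.array(l,float)+.5)/4-.5+[200,150]
cb=lambda l:(np.array(l,float)+.5)/3.7-.5+[200,155]
fa=(ca([(75,152),(632,85),(665,340),(102,405),(377,115),(405,370)]),np.array([[185,-105,8],[-275,-105,20],[-275,105,20],[185,105,8],[-64,-105,20],[-64,105,20]],float))
fb=(cb([(137,95),(362,62),(173,303),(428,262),(212,532),(495,487)]),np.array([[185,105,8],[185,-105,8],[-64,105,20],[-64,-105,20],[-275,105,20],[-275,-105,20]],float))
# top image: u grows to world -y, v grows to -x; fixture x -> world +y: local +y = world -x (down)
for S in([(A,)+fa],[(B,)+fb],[(A,)+fa,(B,)+fb]):
    p,r=fit(S,[.54,0,1.6]);print('fix',p[:2].round(4),np.degrees(p[2]).round(2),r.round(1))
pa=(ca([(586,176),(578,297),(521,231),(460,166),(450,285),(434,190),(428,258)]),np.array([[-60,-48,42],[-60,48,42],[0,0,42],[40,-48,42],[40,48,42],[60,-28,42],[60,28,42]],float))
pb=(cb([(255,432),(386,430),(320,372),(285,297),(362,297),(384,318),(257,315)]),np.array([[-60,48,42],[-60,-48,42],[0,0,42],[60,28,42],[60,-28,42],[40,-48,42],[40,48,42]],float))
for S in([(A,)+pa],[(B,)+pb],[(A,)+pa,(B,)+pb]):
    q,r=fit(S,[.55,-.15,1.6]);print('plate',q[:2].round(4),np.degrees(q[2]).round(2),r.round(1))
d=q-p;c,s=np.cos(p[2]),np.sin(p[2]);print('rel mm',1000*(c*d[0]+s*d[1]),1000*(-s*d[0]+c*d[1]),np.degrees(d[2]))
E
```

```text
fix [0.5408 0.0131] 96.34 [-0.4 -0.4  0.3 -0.2  0.3  0.2 -0.2  0.3 -0.3 -0.3  0.3  0.2]
fix [0.5424 0.013 ] 96.09 [-0.2 -0.2  0.6 -0.4 -0.6  0.1  0.2 -0.1 -0.5  1.   0.5 -0.6]
fix [0.5416 0.0131] 96.22 [-0.3 -0.7  0.4 -0.3  0.2  0.2 -0.3 -0.1 -0.2 -0.5  0.3  0.  -0.6 -0.2
  0.3 -0.4 -0.8  0.1  0.  -0.1 -0.5  1.   0.4 -0.7]
plate [ 0.5556 -0.1418] 84.94 [ 0.   0.2 -0.2 -0.2 -3.6 -0.2  0.4  0.1  0.5  0.2  0.1 -0.2  0.2  0.2]
plate [ 0.5574 -0.1444] 84.52 [-0.2 -0.7  0.  -0.   0.3 -2.7  0.2  0.3 -1.1  0.3  0.   0.3  0.5  1.1]
plate [ 0.5566 -0.143 ] 84.72 [ 0.4 -0.   0.1 -0.4 -3.2 -0.5  0.8 -0.3  0.8 -0.2  0.6 -0.6  0.6 -0.2
 -0.4 -1.  -0.2 -0.5 -0.1 -3.1 -0.2  0.  -1.5 -0.  -0.4 -0.1  0.2  0.8]
rel mm -156.80521636785892 2.0215007410516375 -11.50377700749202
```

```bash
cat > go.py <<'E'
import sys,numpy as np
from scipy.spatial.transform import Rotation as Ro
from cell import env
F=np.array([.5416,.0131,0]);a=np.radians(96.2);c,s=np.cos(a),np.sin(a)
RF=np.array([[c,-s,0],[s,c,0],[0,0,1]]);RT=RF@np.diag([1,-1,-1.])
st=env.sense();R=st['tcp_rot'];p=st['ee_pos']
print('t',round(st['t'],2),'fix xyz mm',(1000*(p-F)@RF).round(1),'F',((st['wrist_force'])@RF).round(1),'w',round(st['gripper_width'],2))
if len(sys.argv)>3:
    g=F+RF@(np.array(sys.argv[1:4],float)/1000)
    print('rv',Ro.from_matrix(R.T@RT).as_rotvec().round(4),'shift',(1000*R.T@(g-p)).round(1))
E
python3 go.py -252 0 248
```

```text
t 1.3 fix xyz mm [594.8 241.9 248.3] F [-0.5  0.  -0.2] w 1.0
rv [-1.0000e-04  0.0000e+00  1.0738e+00] shift [-6.164e+02 -6.291e+02  3.000e-01]
```

{"api": "carry_out", "payload": {
  "deltas": [0,0,0.134,-34,-35,0,0.4,0,0,0.268,-68,-70,0,0.4,0,0,0.402,-102,-105,0,0.4,0,0,0.536,-136,-140,0,0.4,0,0,0.67,-170,-175,0,0.4]
}}

```text
t: 1.8
ee_pos: [0.3283, 0.3504, 0.2485]
tcp_rot: [[-0.486, 0.874, 0.001], [0.874, 0.486, 0.0], [-0.0, 0.001, -1.0]]
wrist_force: [0.1, -0.3, 0.6]
gripper_width: 0.703
grip_force: 0.0
```

```bash
python3 go.py -252 0 248
```

```text
t 1.8 fix xyz mm [358.3 175.6 248.5] F [-0.3 -0.1  0.6] w 0.7
rv [ 0.0009 -0.      0.3991] shift [-6.306e+02 -7.530e+01  5.000e-01]
```

{"api": "carry_out", "payload": {
  "deltas": [0,0,0.133,-48,-6,0,0.4,0,0,0.266,-97,-12,0,0.4,0,0,0.399,-145,-17,0,0.4,0,0,0.399,-194,-23,0,0.4,0,0,0.399,-242,-29,0,0.4]
}}

```text
t: 2.3
ee_pos: [0.4219, 0.1249, 0.2487]
tcp_rot: [[-0.113, 0.994, 0.001], [0.994, 0.113, 0.0], [-0.0, 0.001, -1.0]]
wrist_force: [1.2, 0.3, -0.2]
gripper_width: 0.703
grip_force: 0.0
```

```bash
python3 go.py -252 0 248
```

```text
t 2.3 fix xyz mm [124.  107.  248.7] F [ 0.2 -1.2 -0.2] w 0.7
rv [0.0012 0.     0.0046] shift [-376.5  105.2    0.8]
```

{"api": "carry_out", "payload": {
  "deltas": [0,0,0.005,-47,13,0,0.4,0,0,0.005,-94,26,0,0.4,0,0,0.005,-141,39,0,0.4,0,0,0.005,-188,52,0,0.4,0,0,0.005,-235,66,0,0.4]
}}

```text
t: 2.8
ee_pos: [0.5136, -0.1014, 0.2485]
tcp_rot: [[-0.107, 0.994, 0.001], [0.994, 0.107, 0.0], [-0.0, 0.001, -1.0]]
wrist_force: [0.5, 0.2, 0.9]
gripper_width: 0.7
grip_force: 0.0
```

{"api": "carry_out", "payload": {
  "deltas": [0,0,0,-47,13,0,0.4,0,0,0,-94,26,0,0.4,0,0,0,-142,39,0,0.4,0,0,0,-142,39,50,0.4,0,0,0,-142,39,100,0.4]
}}

```text
t: 3.3
ee_pos: [0.5693, -0.2395, 0.1488]
tcp_rot: [[-0.105, 0.994, 0.006], [0.994, 0.105, -0.004], [-0.004, 0.005, -1.0]]
wrist_force: [-0.2, 0.3, -2.2]
gripper_width: 0.7
grip_force: 0.0
```

{"api": "carry_out", "payload": {
  "deltas": [0,0,0,0,0,40,0.4,0,0,0,0,0,70,0.4,0,0,0,0,0,90,0.4,0,0,0,0,0,100,0.4,0,0,0,0,0,100,0.4]
}}

```text
t: 3.8
ee_pos: [0.5667, -0.2359, 0.047]
tcp_rot: [[-0.108, 0.994, -0.002], [0.994, 0.108, 0.001], [0.002, -0.002, -1.0]]
wrist_force: [0.1, -0.6, -0.8]
gripper_width: 0.699
grip_force: 0.0
```

```bash
python3 go.py -252 0 40
```

```text
t 3.8 fix xyz mm [-250.2    2.    47. ] F [-0.6 -0.  -0.8] w 0.7
rv [-0.002  -0.0016 -0.0003] shift [-1.8  2.   7. ]
```

{"api": "carry_out", "payload": {
  "deltas": [0,0,0,0,2,3,0.4,0,0,0,0,2,6,0.4,0,0,0,5,2,6,0.4,0,0,0,10,2,6,0.4,0,0,0,13,2,6,0.4]
}}

```text
t: 4.3
ee_pos: [0.5678, -0.2224, 0.0428]
tcp_rot: [[-0.108, 0.994, 0.0], [0.994, 0.108, -0.0], [-0.0, 0.0, -1.0]]
wrist_force: [-0.8, -0.9, 0.1]
gripper_width: 0.698
grip_force: 0.0
```

{"api": "carry_out", "payload": {
  "deltas": [0,0,0,4,0,0,0.4,0,0,0,8,0,0,0.4,0,0,0,12,0,0,0.4,0,0,0,16,0,0,0.4,0,0,0,20,0,0,0.4]
}}

```text
t: 4.8
ee_pos: [0.5663, -0.2034, 0.0426]
tcp_rot: [[-0.108, 0.994, 0.001], [0.994, 0.108, -0.001], [-0.001, 0.001, -1.0]]
wrist_force: [2.1, -2.0, 1.1]
gripper_width: 0.702
grip_force: 1.0
```

{"api": "carry_out", "payload": {
  "deltas": [0,0,0,4,0,0,0.4,0,0,0,8,0,0,0.4,0,0,0,12,0,0,0.4,0,0,0,16,0,0,0.4,0,0,0,20,0,0,0.4]
}}

```text
t: 5.3
ee_pos: [0.5647, -0.184, 0.0426]
tcp_rot: [[-0.108, 0.994, 0.003], [0.994, 0.108, -0.002], [-0.002, 0.003, -1.0]]
wrist_force: [2.9, -3.2, 0.6]
gripper_width: 0.702
grip_force: 2.2
```

```bash
python3 go.py -200 0 41
python3 - <<'E'
from h import *
for n in('top','side'):
    im=env.get_image(n); cv2.imwrite(f'pics/{n}1.png',im['pixels'])
a=cv2.imread('pics/top1.png')[170:250,240:380];b=cv2.imread('pics/side1.png')[180:300,230:360]
a=cv2.resize(a,(560,320),interpolation=cv2.INTER_CUBIC);b=cv2.resize(b,None,fx=5,fy=5,interpolation=cv2.INTER_CUBIC)
cv2.imwrite('pics/a1.png',a);cv2.imwrite('pics/b1.png',b)
E
```

```text
t 5.3 fix xyz mm [-198.4   -1.7   42.6] F [-3.5 -2.5  0.6] w 0.7
rv [ 0.0026  0.0022 -0.0003] shift [-1.6 -1.7  1.6]
```

View pics/b1.png

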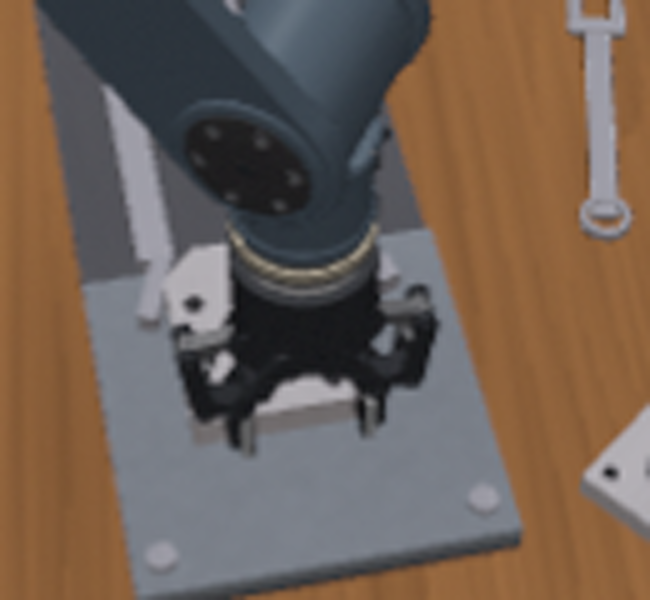

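Run:
```python
from h import *
im=env.get_image('side')
F=np.array([.5416,.0131,0]);a=np.radians(96.2);c,s=np.cos(a),np.sin(a)
RF=np.array([[c,-s,0],[s,c,0],[0,0,1]])
f=lambda l,z:print((1000*(uv2w(im,(np.array(l,float)+.5)/5-.5+[230,180],z)-F)@RF).round(1))
f([(192,422),(166,285),(190,250),(222,244)],.042); f([(194,440)],.02); f([(245,450),(368,435)],.027); f([(150,320),(392,278)],.034)
```

```text
[[-185.8   57.8   42. ]
 [ -90.6   56.9   42. ]
 [ -68.3   39.2   42. ]
 [ -67.7   20.2   42. ]]
[[-183.3   57.3   20. ]]
[[-199.7   31.4   27. ]
 [-203.7  -36.7   27. ]]
[[-107.4   69.3   34. ]
 [-105.9  -72.6   34. ]]
```

View pics/a1.png

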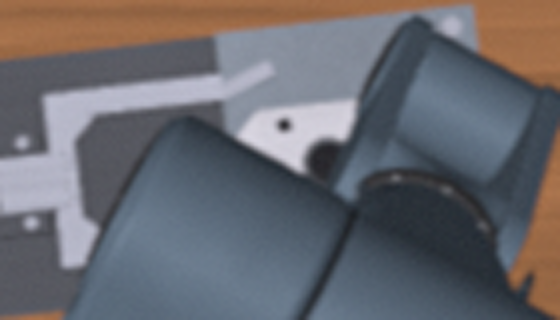

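{"api": "carry_out", "payload": {
  "deltas": [0,0,0,-10,0,0,0.4,0,0,0,-10,-5,-30,-1,0,0,0,10,-30,-55,-1,0,0,0,40,-62,-55,-1,0,0,0,70,-86,-55,-1]
}}

```text
t: 5.95
ee_pos: [0.4677, -0.1221, 0.0977]
tcp_rot: [[-0.106, 0.994, -0.003], [0.994, 0.106, 0.002], [0.002, -0.003, -1.0]]
wrist_force: [-0.3, 1.1, -0.5]
gripper_width: 0.018
grip_force: 0.0
```

{"api": "carry_out", "payload": {
  "deltas": [0,0,0,0,0,0,-1,0,0,0,0,0,25,-1,0,0,0,0,0,45,-1,0,0,0,0,0,55,-1,0,0,0,0,0,55,-1]
}}

```text
t: 6.45
ee_pos: [0.4695, -0.1228, 0.0409]
tcp_rot: [[-0.107, 0.994, -0.004], [0.994, 0.107, 0.002], [0.002, -0.004, -1.0]]
wrist_force: [0.6, -0.4, -1.4]
gripper_width: 0.002
grip_force: 0.0
```

```bash
python3 go.py -127 78 41
python3 - <<'E'
from h import *
for n in('side',):
    im=env.get_image(n); cv2.imwrite(f'pics/{n}2.png',im['pixels'])
b=cv2.imread('pics/side2.png')[180:300,230:360]
b=cv2.resize(b,None,fx=5,fy=5,interpolation=cv2.INTER_CUBIC)
cv2.imwrite('pics/b2.png',b)
E
```

```text
t 6.45 fix xyz mm [-127.3   86.4   40.9] F [-0.5 -0.5 -1.4] w 0.0
rv [-0.0036 -0.0025 -0.0005] shift [ 0.3  8.4 -0.1]
```

View pics/b2.png

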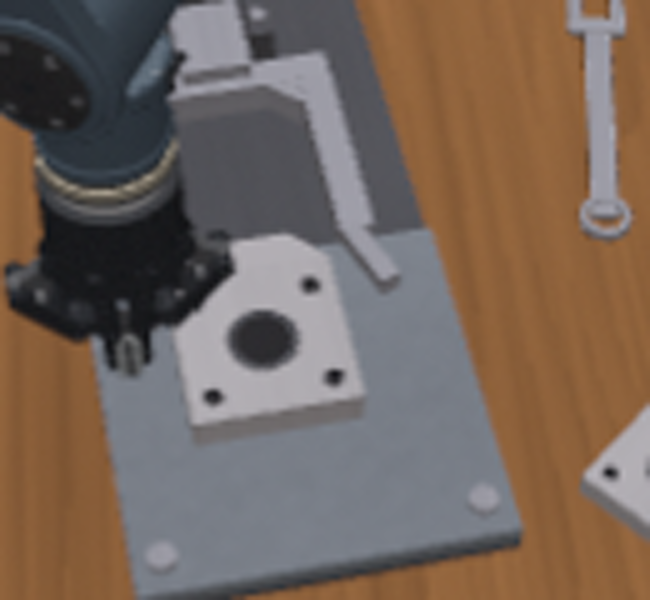

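Run:
```python
from fit import *
B=env.get_image('side')
cb=lambda l:(np.array(l,float)+.5)/5-.5+[230,180]
pb=(cb([(192,424),(365,400),(333,260),(290,234)]),np.array([[-60,48,42],[-60,-48,42],[40,-48,42],[60,-28,42]],float))
q,r=fit([(B,)+pb],[.55,-.15,1.6]);print(r.round(1))
p=np.array([.5416,.0131,np.radians(96.2)])
d=q-p;c,s=np.cos(p[2]),np.sin(p[2]);print('rel mm',1000*(c*d[0]+s*d[1]),1000*(-s*d[0]+c*d[1]),np.degrees(d[2]))
```

```text
[-0.1  0.2 -0.1 -0.1 -0.2 -0.5  0.4  0.3]
rel mm -129.00255036526104 8.766448976532816 -1.5492743454608549
```

{"api": "carry_out", "payload": {
  "deltas": [0,0,0,-1,5,0,-1,0,0,0,-1,9,0,-1,0,0,0,-1,13,0,-1,0,0,0,-1,16,0,-1,0,0,0,-1,18,0,-1]
}}

```text
t: 7.05
ee_pos: [0.4882, -0.1217, 0.0425]
tcp_rot: [[-0.108, 0.994, -0.001], [0.994, 0.108, 0.0], [0.001, -0.001, -1.0]]
wrist_force: [-2.0, 0.9, 2.3]
gripper_width: 0.0
grip_force: 1.2
```

{"api": "carry_out", "payload": {
  "deltas": [0,0,0,0,1,0,-1,0,0,0,0,3,0,-1,0,0,0,0,4,0,-1,0,0,0,0,5,0,-1,0,0,0,0,6,0,-1]
}}

```text
t: 7.55
ee_pos: [0.4944, -0.1213, 0.0423]
tcp_rot: [[-0.108, 0.994, -0.0], [0.994, 0.108, 0.0], [0.0, -0.0, -1.0]]
wrist_force: [-2.4, 0.4, 1.4]
gripper_width: 0.001
grip_force: 1.2
```

```bash
python3 go.py -127 60 41
python3 - <<'E'
from h import *
for n in('side',):
    im=env.get_image(n); cv2.imwrite(f'pics/{n}3.png',im['pixels'])
b=cv2.imread('pics/side3.png')[180:300,230:360]
b=cv2.resize(b,None,fx=5,fy=5,interpolation=cv2.INTER_CUBIC)
cv2.imwrite('pics/b3.png',b)
E
```

```text
t 7.55 fix xyz mm [-128.6   61.4   42.3] F [0.6 2.3 1.4] w 0.0
rv [-0.0003 -0.0002 -0.0002] shift [1.6 1.4 1.3]
```

View pics/b3.png

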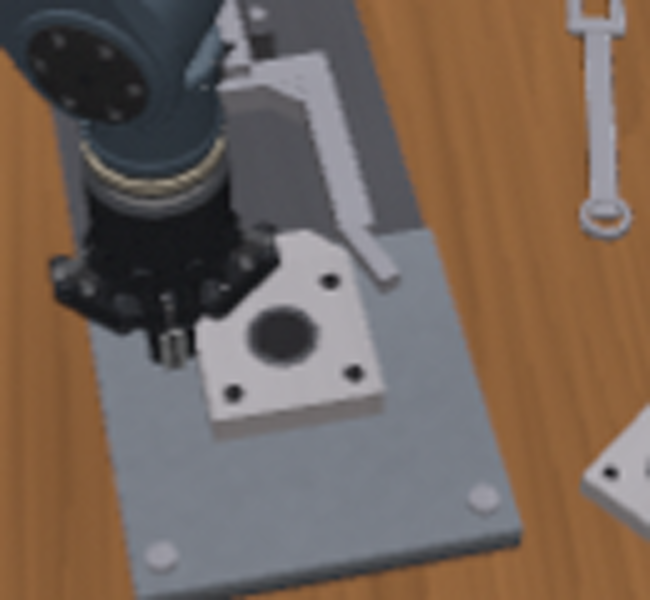

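{"api": "carry_out", "payload": {
  "deltas": [0,0,0,0,-8,0,-1,0,0,0,0,-10,-35,-1,0,0,0,-30,8,-55,-1,0,0,0,-60,35,-55,0,0,0,0,-84,62,-55,0.4]
}}

```text
t: 8.1
ee_pos: [0.5669, -0.2003, 0.0988]
tcp_rot: [[-0.107, 0.994, 0.004], [0.994, 0.107, -0.002], [-0.003, 0.004, -1.0]]
wrist_force: [0.6, -0.8, -0.4]
gripper_width: 0.33
grip_force: 0.0
```

{"api": "carry_out", "payload": {
  "deltas": [0,0,0,0,0,0,0.4,0,0,0,0,0,25,0.4,0,0,0,0,0,45,0.4,0,0,0,0,0,56,0.4,0,0,0,0,0,57,0.4]
}}

```text
t: 8.6
ee_pos: [0.5637, -0.1974, 0.0387]
tcp_rot: [[-0.108, 0.994, -0.003], [0.994, 0.108, 0.002], [0.002, -0.003, -1.0]]
wrist_force: [-1.2, 0.7, 0.1]
gripper_width: 0.699
grip_force: 0.0
```

```bash
python3 go.py -200 0 41
python3 - <<'E'
from fit import *
B=env.get_image('side')
cb=lambda l:(np.array(l,float)+.5)/5-.5+[230,180]
pb=(cb([(211,420),(384,394),(352,256),(309,230)]),np.array([[-60,48,42],[-60,-48,42],[40,-48,42],[60,-28,42]],float))
q,r=fit([(B,)+pb],[.55,-.15,1.6]);print(r.round(1))
p=np.array([.5416,.0131,np.radians(96.2)])
d=q-p;c,s=np.cos(p[2]),np.sin(p[2]);print('rel mm',1000*(c*d[0]+s*d[1]),1000*(-s*d[0]+c*d[1]),np.degrees(d[2]))
E
```

```text
t 8.6 fix xyz mm [-211.7    0.8   38.7] F [0.9 1.1 0.1] w 0.7
rv [-0.0029 -0.0022 -0.0003] shift [11.7  0.8 -2.3]
[ 0.   0.  -0.   0.2 -0.3 -0.5  0.3  0.3]
rel mm -128.03787879266758 -2.342758799521229 -1.6599464471484209
```

{"api": "carry_out", "payload": {
  "deltas": [0,0,0,4,0,-2,0.4,0,0,0,9,0,-2,0.4,0,0,0,13,0,-2,0.4,0,0,0,17,0,-2,0.4,0,0,0,22,0,-2,0.4]
}}

```text
t: 9.15
ee_pos: [0.5637, -0.1769, 0.0431]
tcp_rot: [[-0.108, 0.994, 0.002], [0.994, 0.108, -0.002], [-0.002, 0.002, -1.0]]
wrist_force: [0.3, -3.3, 1.6]
gripper_width: 0.699
grip_force: 1.2
```

{"api": "carry_out", "payload": {
  "deltas": [0,0,0,5,0,0,0.4,0,0,0,10,0,0,0.4,0,0,0,15,0,0,0.4,0,0,0,20,0,0,0.4,0,0,0,25,0,0,0.4]
}}

```text
t: 9.65
ee_pos: [0.56, -0.1511, 0.0423]
tcp_rot: [[-0.108, 0.994, -0.0], [0.994, 0.108, -0.0], [-0.0, -0.0, -1.0]]
wrist_force: [0.7, -2.7, 1.4]
gripper_width: 0.698
grip_force: 1.2
```

{"api": "carry_out", "payload": {
  "deltas": [0,0,0,5,0,0,0.4,0,0,0,10,0,0,0.4,0,0,0,15,0,0,0.4,0,0,0,20,0,0,0.4,0,0,0,25,0,0,0.4]
}}

```text
t: 10.15
ee_pos: [0.5573, -0.1262, 0.0423]
tcp_rot: [[-0.108, 0.994, -0.0], [0.994, 0.108, 0.0], [0.0, -0.0, -1.0]]
wrist_force: [-0.2, -1.1, 1.5]
gripper_width: 0.701
grip_force: 1.2
```

```bash
python3 go.py -72 0 41
```

```text
t 10.15 fix xyz mm [-140.2   -0.6   42.3] F [-1.   0.3  1.5] w 0.7
rv [-0.0001 -0.0001 -0.0003] shift [68.2 -0.6  1.3]
```

{"api": "carry_out", "payload": {
  "deltas": [0,0,0,4,0,0,0.4,0,0,0,8,0,0,0.4,0,0,0,12,0,0,0.4,0,0,0,16,0,0,0.4,0,0,0,20,0,0,0.4]
}}

```text
t: 10.65
ee_pos: [0.5549, -0.1062, 0.0422]
tcp_rot: [[-0.107, 0.994, -0.001], [0.994, 0.107, 0.001], [0.001, -0.001, -1.0]]
wrist_force: [-0.2, -0.7, 0.5]
gripper_width: 0.702
grip_force: 0.5
```

{"api": "carry_out", "payload": {
  "deltas": [0,0,0,4,0,0,0.4,0,0,0,8,0,0,0.4,0,0,0,12,0,0,0.4,0,0,0,16,0,0,0.4,0,0,0,20,0,0,0.4]
}}

```text
t: 11.15
ee_pos: [0.553, -0.0866, 0.0423]
tcp_rot: [[-0.108, 0.994, -0.0], [0.994, 0.108, 0.0], [0.0, -0.0, -1.0]]
wrist_force: [0.4, -2.3, 0.1]
gripper_width: 0.7
grip_force: 0.6
```

```bash
python3 go.py -72 0 41
python3 - <<'E'
from h import *
for n in('side',):
    im=env.get_image(n); cv2.imwrite(f'pics/{n}4.png',im['pixels'])
b=cv2.imread('pics/side4.png')[170:290,220:350]
b=cv2.resize(b,None,fx=5,fy=5,interpolation=cv2.INTER_CUBIC)
cv2.imwrite('pics/b4.png',b)
E
```

```text
t 11.15 fix xyz mm [-100.3   -0.6   42.3] F [-2.4 -0.1  0.1] w 0.7
rv [-0.0001 -0.     -0.0002] shift [28.3 -0.6  1.3]
```

View pics/b4.png

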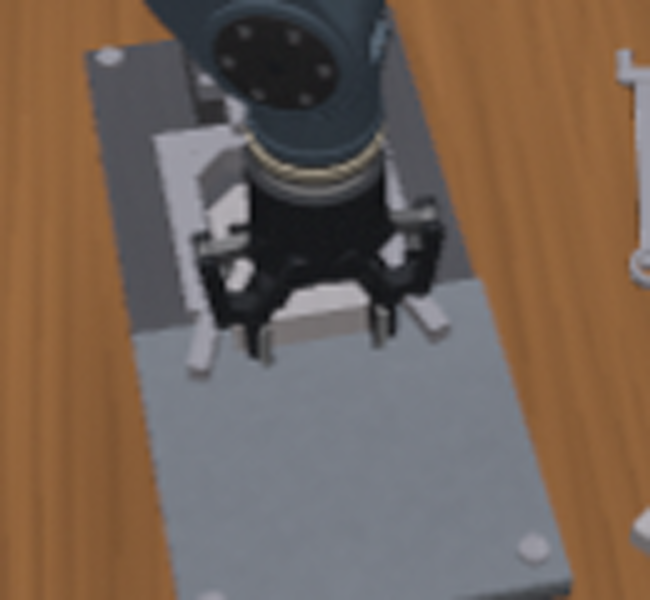

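{"api": "carry_out", "payload": {
  "deltas": [0,0,0,4,0,0,0.4,0,0,0,8,0,0,0.4,0,0,0,12,0,0,0.4,0,0,0,16,0,0,0.4,0,0,0,20,0,0,0.4]
}}

```text
t: 11.7
ee_pos: [0.5509, -0.0667, 0.0423]
tcp_rot: [[-0.108, 0.994, -0.0], [0.994, 0.108, 0.0], [0.0, -0.0, -1.0]]
wrist_force: [-0.5, -1.8, -0.7]
gripper_width: 0.702
grip_force: 0.7
```

{"api": "carry_out", "payload": {
  "deltas": [0,0,0,0,0,1,0.4,0,0,0,0,0,2,0.4,0,0,0,0,0,3,0.4,0,0,0,0,0,4,0.4,0,0,0,0,0,4,0.4]
}}

```text
t: 12.2
ee_pos: [0.5508, -0.067, 0.0381]
tcp_rot: [[-0.108, 0.994, -0.0], [0.994, 0.108, 0.0], [0.0, -0.0, -1.0]]
wrist_force: [-0.5, 0.2, -0.1]
gripper_width: 0.702
grip_force: 0.0
```

```bash
python3 go.py -72 0 41
```

```text
t 12.2 fix xyz mm [-80.7  -0.5  38.1] F [ 0.3  0.4 -0.1] w 0.7
rv [-0.0004 -0.0002 -0.0005] shift [ 8.7 -0.5 -2.9]
```

{"api": "carry_out", "payload": {
  "deltas": [0,0,0,0,0,1,0.4,0,0,0,0,0,1,0.4]
}}

```text
t: 12.4
ee_pos: [0.5509, -0.0671, 0.0372]
tcp_rot: [[-0.108, 0.994, -0.0], [0.994, 0.108, 0.0], [0.0, -0.0, -1.0]]
wrist_force: [-0.3, -0.1, 0.5]
gripper_width: 0.699
grip_force: 0.0
```

{"api": "carry_out", "payload": {
  "deltas": [0,0,0,0,0,1,0.4,0,0,0,0,0,1,0.4]
}}

```text
t: 12.6
ee_pos: [0.5509, -0.067, 0.0362]
tcp_rot: [[-0.108, 0.994, -0.0], [0.994, 0.108, 0.0], [0.0, -0.0, -1.0]]
wrist_force: [0.8, -0.1, 0.2]
gripper_width: 0.701
grip_force: 0.0
```

{"api": "carry_out", "payload": {
  "deltas": [0,0,0,0,0,1,0.4,0,0,0,0,0,1,0.4]
}}

```text
t: 12.8
ee_pos: [0.5509, -0.067, 0.0352]
tcp_rot: [[-0.108, 0.994, -0.0], [0.994, 0.108, 0.0], [0.0, -0.0, -1.0]]
wrist_force: [0.7, 1.2, 0.2]
gripper_width: 0.702
grip_force: 0.0
```

{"api": "carry_out", "payload": {
  "deltas": [0,0,0,0,0,0.5,0.4,0,0,0,0,0,0.5,0.4]
}}

```text
t: 13.0
ee_pos: [0.5509, -0.067, 0.0347]
tcp_rot: [[-0.108, 0.994, -0.0], [0.994, 0.108, 0.0], [0.0, -0.0, -1.0]]
wrist_force: [0.9, -0.2, -0.6]
gripper_width: 0.694
grip_force: 0.0
```

{"api": "carry_out", "payload": {
  "deltas": [0,0,0,2,0,0,0.4,0,0,0,4,0,0,0.4,0,0,0,6,0,0,0.4,0,0,0,8,0,0,0.4,0,0,0,8,0,0,0.4]
}}

```text
t: 13.5
ee_pos: [0.5499, -0.0585, 0.0348]
tcp_rot: [[-0.108, 0.994, -0.0], [0.994, 0.108, 0.0], [0.0, -0.0, -1.0]]
wrist_force: [-0.3, 0.1, 0.1]
gripper_width: 0.7
grip_force: 0.0
```

{"api": "carry_out", "payload": {
  "deltas": [0,0,0,1,0,0,0.4,0,0,0,1,0,0,0.4]
}}

```text
t: 13.7
ee_pos: [0.55, -0.058, 0.0348]
tcp_rot: [[-0.108, 0.994, -0.0], [0.994, 0.108, -0.0], [-0.0, -0.0, -1.0]]
wrist_force: [-0.0, -0.5, 0.5]
gripper_width: 0.697
grip_force: 0.4
```

{"api": "carry_out", "payload": {
  "deltas": [0,0,0,1,0,0,0.4,0,0,0,1,0,0,0.4]
}}

```text
t: 13.9
ee_pos: [0.5499, -0.0571, 0.0348]
tcp_rot: [[-0.108, 0.994, 0.0], [0.994, 0.108, -0.0], [-0.0, 0.0, -1.0]]
wrist_force: [0.0, -0.9, -0.7]
gripper_width: 0.7
grip_force: 0.7
```

```bash
python3 go.py -72 0 41
python3 - <<'E'
from h import *
for n in('side',):
    im=env.get_image(n); cv2.imwrite(f'pics/{n}5.png',im['pixels'])
b=cv2.imread('pics/side5.png')[160:270,230:340]
b=cv2.resize(b,None,fx=5,fy=5,interpolation=cv2.INTER_CUBIC)
cv2.imwrite('pics/b5.png',b)
E
```

```text
t 13.9 fix xyz mm [-70.7  -0.7  34.8] F [-0.9  0.1 -0.7] w 0.7
rv [ 0.0001  0.0001 -0.0002] shift [-1.3 -0.7 -6.2]
```

View pics/b5.png

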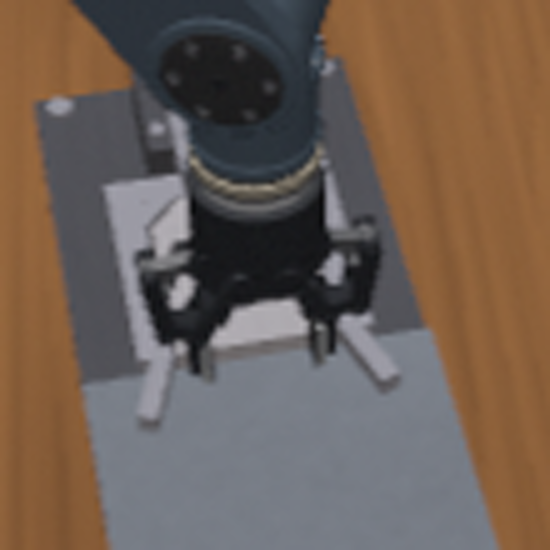

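{"api": "carry_out", "payload": {
  "deltas": [0,0,0,1,0,0,0.4,0,0,0,1,0,0,0.4]
}}

```text
t: 14.15
ee_pos: [0.55, -0.0563, 0.0349]
tcp_rot: [[-0.108, 0.994, 0.001], [0.994, 0.108, -0.0], [-0.0, 0.0, -1.0]]
wrist_force: [0.2, -3.0, -1.0]
gripper_width: 0.698
grip_force: 1.2
```

{"api": "carry_out", "payload": {
  "deltas": [0,0,0,1,0,0,0.4,0,0,0,1,0,0,0.4]
}}

```text
t: 14.35
ee_pos: [0.5503, -0.0561, 0.0349]
tcp_rot: [[-0.109, 0.994, 0.001], [0.994, 0.109, -0.002], [-0.002, 0.001, -1.0]]
wrist_force: [-0.5, -6.3, -1.2]
gripper_width: 0.701
grip_force: 2.8
```

{"api": "carry_out", "payload": {
  "deltas": [0,0,0,1,0,0,0.4,0,0,0,1,0,0,0.4]
}}

```text
t: 14.55
ee_pos: [0.5504, -0.056, 0.0349]
tcp_rot: [[-0.11, 0.994, 0.002], [0.994, 0.11, -0.003], [-0.003, 0.001, -1.0]]
wrist_force: [-0.3, -10.0, -1.8]
gripper_width: 0.7
grip_force: 4.4
```

{"api": "carry_out", "payload": {
  "deltas": [0,0,0,1,0,0,0.4,0,0,0,2,0,0,0.4,0,0,0,2,0,0,0.4]
}}

```text
t: 14.85
ee_pos: [0.5506, -0.0559, 0.0351]
tcp_rot: [[-0.111, 0.994, 0.003], [0.994, 0.111, -0.006], [-0.006, 0.002, -1.0]]
wrist_force: [-2.4, -16.3, -1.5]
gripper_width: 0.697
grip_force: 7.6
```

{"api": "carry_out", "payload": {
  "deltas": [0,0,0,-10,0,0,0.4,0,0,0,-25,0,-10,0.4,0,0,0,-45,0,-50,0,0,0,0,-65,-30,-95,-1,0,0,0,-75,-75,-110,-1]
}}

```text
t: 15.35
ee_pos: [0.4911, -0.1362, 0.1467]
tcp_rot: [[-0.109, 0.994, 0.01], [0.994, 0.109, -0.005], [-0.006, 0.01, -1.0]]
wrist_force: [-0.3, -1.0, 0.0]
gripper_width: 0.191
grip_force: 0.0
```

{"api": "carry_out", "payload": {
  "deltas": [0,0,0,-5,-45,-10,-1,0,0,0,-5,-90,-20,-1,0,0,0,-5,-90,-20,-1]
}}

```text
t: 15.65
ee_pos: [0.392, -0.1461, 0.1641]
tcp_rot: [[-0.104, 0.995, -0.005], [0.995, 0.104, 0.004], [0.004, -0.005, -1.0]]
wrist_force: [1.0, 0.8, -0.7]
gripper_width: -0.004
grip_force: 0.0
```

```bash
python3 go.py 170 0 100
python3 - <<'E'
from h import *
o=[]
for n in('side','top'):
    im=env.get_image(n); cv2.imwrite(f'pics/{n}6.png',im['pixels'])
    for r in env.place_of(im,'handle'): print('handle',n,r['p'],(1000*(uv2w(im,r['location'],.078)-[.5416,.0131,0])).round(1))
    b=im['pixels'][155:255,230:330] if n=='side' else im['pixels'][160:260,215:315]
    o.append(cv2.resize(b,(400,400),interpolation=cv2.INTER_CUBIC))
    F=np.array([.5416,.0131,0]);a=np.radians(96.2);c,s=np.cos(a),np.sin(a);RF=np.array([[c,-s,0],[s,c,0],[0,0,1]])
    for x in(-50,-30,0,30,50): 
        P=np.array([[x,y,30] for y in(-35,35)])/1000@RF.T+F
        uv=w2uv(im,P).round().astype(int); print(n,x,(1000*uv2w(im,uv)[:,2]).round(1))
cv2.imwrite('pics/c6.png',np.hstack(o))
E
```

```text
t 15.65 fix xyz mm [-142.1  165.9  164.1] F [ 0.7 -1.  -0.7] w -0.0
rv [-0.0048 -0.0044 -0.0038] shift [312.4 165.1  64.7]
handle side 0.75 [[-16.  122.8  78. ]]
side -50 [33.4 29.9]
side -30 [31.5 31.3]
side 0 [29.7 32.8]
side 30 [34.4 32.5]
side 50 [27.8 30.2]
top -50 [30.6 28.6]
top -30 [32.2 32.8]
top 0 [32.3 28.7]
top 30 [24.7 31. ]
top 50 [32.4 27.7]
```

View pics/c6.png

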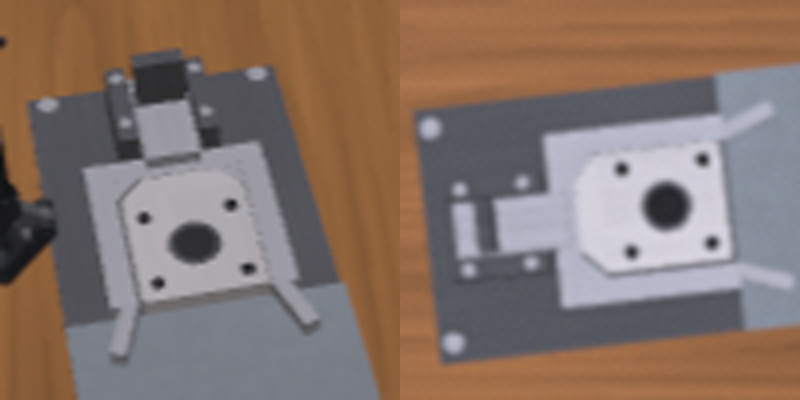

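Run:
```python
from h import *
F=np.array([.5416,.0131,0]);a=np.radians(96.2);c,s=np.cos(a),np.sin(a);RF=np.array([[c,-s,0],[s,c,0],[0,0,1]])
f=lambda P:(1000*(P-F)@RF).round(1)
A=env.get_image('top');B=env.get_image('side')
sa=lambda l:(np.array(l,float)+.5)/4-.5+[215-100,160]
sb=lambda l:(np.array(l,float)+.5)/4-.5+[230,155]
print('top tab corners z88',f(uv2w(A,sa([(453,204),(474,203),(458,258),(479,256)]),.088)))
print('front face base z44',f(uv2w(A,sa([(497,228)]),.044)))
print('side top edges z88',f(uv2w(B,sb([(131,56),(180,50),(135,64),(185,58)]),.088)))
print('side front base z44',f(uv2w(B,sb([(140,107),(188,100)]),.044)))
for im in(A,B):
    v,u=np.mgrid[150:235,225:300];uv=np.c_[u.ravel(),v.ravel()];P=f(uv2w(im,uv));k=(P[:,2]>60)&(P[:,2]<95)&(P[:,0]>60)&(abs(P[:,1])<30);print(P[k])
```

```text
top tab corners z88 [[154.2 -18.5  88. ]
 [138.  -17.4  88. ]
 [154.8  23.6  88. ]
 [138.5  23.9  88. ]]
front face base z44 [[125.3   1.6  44. ]]
side top edges z88 [[138.3  19.2  88. ]
 [137.  -19.6  88. ]
 [128.8  17.6  88. ]
 [127.3 -21.9  88. ]]
side front base z44 [[124.5  16.5  44. ]
 [124.3 -22.4  44. ]]
[[ 1.383e+02 -1.870e+01  8.700e+01]
 [ 1.352e+02 -1.830e+01  8.700e+01]
 [ 1.322e+02 -1.800e+01  8.660e+01]
 [ 1.288e+02 -1.730e+01  9.130e+01]
 [ 1.271e+02 -1.840e+01  7.050e+01]
 [ 1.383e+02 -1.530e+01  9.150e+01]
 [ 1.350e+02 -1.480e+01  9.410e+01]
 [ 1.320e+02 -1.450e+01  9.330e+01]
 [ 1.296e+02 -1.470e+01  8.420e+01]
 [ 1.272e+02 -1.500e+01  7.420e+01]
 [ 1.386e+02 -1.220e+01  9.150e+01]
 [ 1.356e+02 -1.190e+01  9.130e+01]
 [ 1.327e+02 -1.170e+01  8.810e+01]
 [ 1.295e+02 -1.130e+01  8.980e+01]
 [ 1.274e+02 -1.180e+01  7.660e+01]
 [ 1.396e+02 -9.600e+00  8.340e+01]
 [ 1.364e+02 -9.200e+00  8.510e+01]
 [ 1.327e+02 -8.400e+00  9.300e+01]
 [ 1.304e+02 -8.700e+00  8.230e+01]
 [ 1.273e+02 -8.300e+00  8.220e+01]
 [ 1.393e+02 -6.000e+00  9.170e+01]
 [ 1.365e+02 -5.900e+00  8.820
[... 3615 characters left out ...]
 71.6]
 [124.1  14.   72.6]
 [123.9  10.8  72.1]
 [125.5   7.5  69.9]
 [124.3   4.4  70.4]
 [126.2   1.   67.9]
 [122.8  -1.7  70.6]
 [122.8  -4.9  70. ]
 [127.5  -8.7  64.6]
 [124.5 -11.5  66.9]
 [120.8 -14.1  70. ]
 [122.3 -17.6  67.8]
 [124.6  20.4  69. ]
 [121.6  17.6  71.4]
 [122.5  14.4  69.7]
 [124.7  10.9  66.9]
 [122.6   8.   68.3]
 [126.    4.4  64.3]
 [128.2   1.   61.4]
 [126.3  -2.   62.7]
 [125.3  -5.   63.1]
 [124.4  -8.1  63.3]
 [125.9 -11.5  61.1]
 [126.2 -14.8  60.1]
 [124.1 -17.7  61.6]
 [121.9  21.   67.2]
 [125.1  17.5  63.4]
 [123.8  14.4  64. ]
 [125.4  11.1  61.8]
 [123.9   8.1  62.6]
 [123.3  -1.4  61.3]
 [122.7  -7.7  60.5]
 [120.7  21.3  64. ]
 [124.   17.8  60.1]]
```

{"api": "carry_out", "payload": {
  "deltas": [0,0,0,43,23,0,-1,0,0,0,86,46,0,-1,0,0,0,129,69,0,-1,0,0,0,172,92,0,-1,0,0,0,215,115,0,-1]
}}

```text
t: 16.45
ee_pos: [0.4905, 0.081, 0.1626]
tcp_rot: [[-0.109, 0.994, 0.0], [0.994, 0.109, 0.0], [0.0, 0.0, -1.0]]
wrist_force: [0.8, -0.9, 0.2]
gripper_width: -0.004
grip_force: 0.0
```

{"api": "carry_out", "payload": {
  "deltas": [0,0,0,43,22,0,-1,0,0,0,80,42,0,-1,0,0,0,102,50,0,-1,0,0,0,102,50,0,-1]
}}

```text
t: 16.85
ee_pos: [0.5292, 0.1891, 0.1624]
tcp_rot: [[-0.113, 0.994, 0.002], [0.994, 0.113, 0.001], [0.001, 0.002, -1.0]]
wrist_force: [-0.4, -1.3, -0.7]
gripper_width: -0.003
grip_force: 0.0
```

```bash
python3 go.py 170 0 79
```

```text
t 16.85 fix xyz mm [176.3  -6.7 162.4] F [-1.2  0.5 -0.7] w -0.0
rv [ 0.0016 -0.0008  0.0055] shift [-6.3 -6.9 83.4]
```

{"api": "carry_out", "payload": {
  "deltas": [0,0,0.005,-5,-7,30,-1,0,0,0.005,-5,-7,60,-1,0,0,0.005,-5,-7,78,-1,0,0,0.005,-5,-7,83,-1,0,0,0.005,-5,-7,83,-1]
}}

```text
t: 17.35
ee_pos: [0.5211, 0.1789, 0.0791]
tcp_rot: [[-0.103, 0.995, -0.002], [0.995, 0.103, -0.0], [-0.0, -0.002, -1.0]]
wrist_force: [-0.7, 0.2, -0.5]
gripper_width: -0.002
grip_force: 0.0
```

{"api": "carry_out", "payload": {
  "deltas": [0,0,0,-5,0,0,-1,0,0,0,-10,0,0,-1,0,0,0,-15,0,0,-1,0,0,0,-19,0,0,-1,0,0,0,-23,0,0,-1]
}}

```text
t: 17.85
ee_pos: [0.5245, 0.1568, 0.0808]
tcp_rot: [[-0.102, 0.995, 0.002], [0.995, 0.102, 0.001], [0.001, 0.002, -1.0]]
wrist_force: [-0.4, 4.7, 2.6]
gripper_width: -0.001
grip_force: 2.3
```

```bash
python3 go.py 100 0 79
```

```text
t 17.85 fix xyz mm [144.7   1.5  80.8] F [ 4.8 -0.1  2.6] w -0.0
rv [ 0.0022 -0.0011 -0.0061] shift [-44.7   1.7   1.8]
```

{"api": "carry_out", "payload": {
  "deltas": [0,0,0,-4,0,0,-1,0,0,0,-8,0,0,-1,0,0,0,-12,0,0,-1,0,0,0,-16,0,0,-1,0,0,0,-20,0,0,-1]
}}

```text
t: 18.35
ee_pos: [0.5263, 0.1363, 0.08]
tcp_rot: [[-0.103, 0.995, 0.001], [0.995, 0.103, 0.0], [0.0, 0.001, -1.0]]
wrist_force: [0.7, 4.9, 1.5]
gripper_width: 0.0
grip_force: 2.3
```

{"api": "carry_out", "payload": {
  "deltas": [0,0,0,-4,0,0,-1,0,0,0,-8,0,0,-1,0,0,0,-12,0,0,-1,0,0,0,-15,0,0,-1,0,0,0,-18,0,0,-1]
}}

```text
t: 18.85
ee_pos: [0.528, 0.1184, 0.0799]
tcp_rot: [[-0.103, 0.995, 0.0], [0.995, 0.103, 0.0], [-0.0, 0.0, -1.0]]
wrist_force: [2.5, 5.8, 1.7]
gripper_width: 0.001
grip_force: 2.2
```

{"api": "carry_out", "payload": {
  "deltas": [0,0,0,-1,0,0,-1,0,0,0,-2,0,0,-1,0,0,0,-2,0,0,-1]
}}

```text
t: 19.15
ee_pos: [0.528, 0.1173, 0.0799]
tcp_rot: [[-0.102, 0.995, 0.0], [0.995, 0.102, 0.001], [0.001, 0.0, -1.0]]
wrist_force: [2.7, 6.7, 0.5]
gripper_width: -0.001
grip_force: 3.4
```

{"api": "carry_out", "payload": {
  "deltas": [0,0,0,-1,0,0,-1,0,0,0,-2,0,0,-1,0,0,0,-2,0,0,-1]
}}

```text
t: 19.45
ee_pos: [0.528, 0.1172, 0.08]
tcp_rot: [[-0.101, 0.995, 0.0], [0.995, 0.101, 0.004], [0.004, 0.001, -1.0]]
wrist_force: [2.6, 13.2, 1.0]
gripper_width: -0.0
grip_force: 7.1
```

```bash
python3 go.py 100 0 79
```

```text
t 19.45 fix xyz mm [104.9   2.3  80. ] F [12.8 -4.   1. ] w -0.0
rv [ 0.0006 -0.0038 -0.0071] shift [-4.9  2.3  0.9]
```

{"api": "carry_out", "payload": {
  "deltas": [0,0,0,-2,0,0,-1,0,0,0,-3,0,0,-1,0,0,0,-3,0,0,-1]
}}

```text
t: 19.75
ee_pos: [0.528, 0.117, 0.08]
tcp_rot: [[-0.099, 0.995, 0.0], [0.995, 0.099, 0.008], [0.008, 0.001, -1.0]]
wrist_force: [1.9, 25.9, 0.3]
gripper_width: 0.002
grip_force: 12.7
```

{"api": "carry_out", "payload": {
  "deltas": [0,0,0,15,0,0,-1,0,0,0,30,0,-5,-1,0,0,0,45,0,-50,-1,0,0,0,60,-30,-80,-1,0,0,0,60,-75,-80,-1]
}}

```text
t: 20.25
ee_pos: [0.4517, 0.1649, 0.1635]
tcp_rot: [[-0.105, 0.994, 0.011], [0.995, 0.105, 0.0], [-0.001, 0.011, -1.0]]
wrist_force: [-0.6, -0.4, -1.0]
gripper_width: -0.001
grip_force: 0.0
```

{"api": "carry_out", "payload": {
  "deltas": [0,0,0,0,-45,0,-1,0,0,0,0,-90,0,-1,0,0,0,0,-90,0,-1]
}}

```text
t: 20.55
ee_pos: [0.3473, 0.1533, 0.1594]
tcp_rot: [[-0.105, 0.994, -0.015], [0.995, 0.105, -0.003], [-0.001, -0.015, -1.0]]
wrist_force: [-0.1, -0.1, 0.2]
gripper_width: -0.003
grip_force: 0.0
```

```bash
python3 go.py
python3 - <<'E'
from h import *
F=np.array([.5416,.0131,0]);a=np.radians(96.2);c,s=np.cos(a),np.sin(a);RF=np.array([[c,-s,0],[s,c,0],[0,0,1]])
f=lambda P:(1000*(P-F)@RF).round(1)
o=[]
for n in('side','top'):
    im=env.get_image(n)
    for r in env.place_of(im,'handle'): print(n,r['p'],f(uv2w(im,r['location'],.078)))
    v,u=np.mgrid[150:255,225:310];uv=np.c_[u.ravel(),v.ravel()];P=f(uv2w(im,uv))
    k=(P[:,2]>84)&(P[:,2]<94)&(P[:,0]>40)&(P[:,0]<160)&(abs(P[:,1])<16);print('tab top x',k.sum(),np.percentile(P[k,0],[2,50,98]))
    k=(abs(P[:,0])<55)&(abs(P[:,1])<40)&(P[:,0]<10);A=np.c_[P[k,:2],np.ones(k.sum())];print('plate plane',np.linalg.lstsq(A,P[k,2],rcond=None)[0].round(3))
    b=im['pixels'][155:255,230:330] if n=='side' else im['pixels'][160:260,215:315]
    o.append(cv2.resize(b,(400,400),interpolation=cv2.INTER_CUBIC))
cv2.imwrite('pics/c7.png',np.hstack(o))
E
```

```text
t 20.55 fix xyz mm [160.3 178.  159.4] F [-0.1  0.1  0.2] w -0.0
side 0.72 [[82.3  0.5 78. ]]
tab top x 46 [74.86 84.2  94.51]
plate plane [-6.0000e-03  3.0000e-03  3.1103e+01]
top 0.59 [[93.5  4.1 78. ]]
tab top x 39 [81.352 88.    94.948]
plate plane [ 4.0000e-03 -5.0000e-03  2.9942e+01]
```

View pics/c7.png

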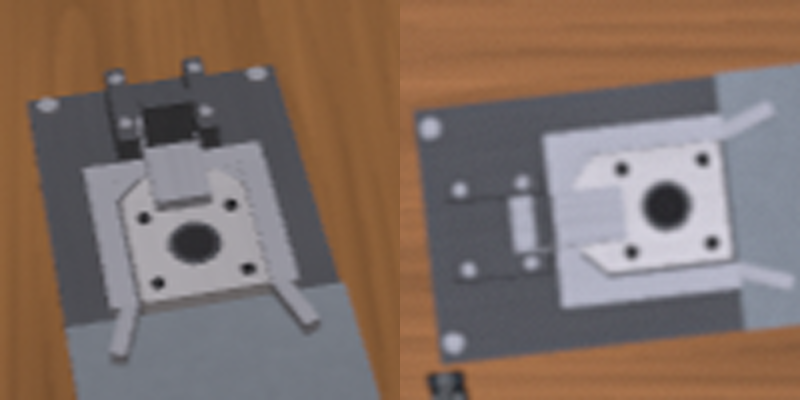

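Run:
```python
from h import *
F=np.array([.5416,.0131,0]);a=np.radians(96.2);c,s=np.cos(a),np.sin(a);RF=np.array([[c,-s,0],[s,c,0],[0,0,1]])
f=lambda P:(1000*(P-F)@RF).round(1)
A=env.get_image('top');B=env.get_image('side')
sa=lambda l:(np.array(l,float)+.5)/4-.5+[115,160]
sb=lambda l:(np.array(l,float)+.5)/4-.5+[230,155]
print(f(uv2w(A,sa([(625,213)]),.044)))
print('tab top',f(uv2w(A,sa([(508,224),(532,224)]),.088)))
print('side front top edge',f(uv2w(B,sb([(182,198)]),.044)),'bottom',f(uv2w(B,sb([(183,206)]),.032)))
print('before',f(uv2w(B,sb([(172,157)]),.044)))
# expected pixel of front edge for travel 44..50
for t in(42,46,50): print(t,(w2uv(A,RF@[(72-t)/1000,0,.044]+F)-[115,160])*4+1.5,(w2uv(B,RF@[(72-t)/1000,0,.044]+F)-[230,155])*4+1.5)
# gradient profile along strap centre, top image
for im,n,z in((A,'top',.044),(B,'side',.044)):
    g=cv2.cvtColor(im['pixels'],cv2.COLOR_BGR2GRAY).astype(np.float32)
    X=np.arange(14,40,2);pr=[]
    for x in X:
        uv=np.mean([cv2.remap(g,*[np.float32([[k]]) for k in w2uv(im,RF@[x/1000,y/1000,z]+F)[0]],cv2.INTER_LINEAR)[0,0] for y in range(-16,17,2)]);pr.append(int(uv))
    print(n,list(zip(X.tolist(),pr)))
```

```text
[[22.5  1.1 44. ]]
tab top [[113.5   1.7  88. ]
 [ 95.1   3.8  88. ]]
side front top edge [[22.4  0.7 44. ]] bottom [[24.7 -0.1 32. ]]
before [[65.8  0.8 44. ]]
42 [[615.51639612 212.6282911 ]] [[181.13724351 190.56016128]]
46 [[620.49881149 212.0650031 ]] [[182.05963637 194.40613438]]
50 [[625.48110364 211.50173196]] [[182.98572292 198.26735093]]
top [(14, 204), (16, 205), (18, 204), (20, 201), (22, 195), (24, 188), (26, 182), (28, 179), (30, 178), (32, 178), (34, 178), (36, 178), (38, 178)]
side [(14, 111), (16, 96), (18, 92), (20, 97), (22, 114), (24, 135), (26, 146), (28, 148), (30, 149), (32, 149), (34, 148), (36, 148), (38, 148)]
```

```bash
python3 -c "
from cell import env
print(env.close_job())"
```

```text
the job is handed in; nothing more can be done
None
```

The plate is in the pocket, flat, square and pushed home against the end stop. The hold-down is fully over its front edge (front edge measured at about x=22 mm), the gripper is clear, and the job was handed in at about 21 s.

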